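Warm a roll over the table warmer

TASK

The dip pot is standing on the little table warmer: lift it off by its arched handle and set it down upright, fully on the round cork mat, and let go of it. Then take the spring tongs from their rest, pick the small round bread roll off the board with the tongs (never with the gripper's fingers) and finish holding it in the closed tongs over the middle of the warmer, about 6 cm above its plate, touching nothing else. Leave the other snacks where they are; the job ends while you are still holding.

Things in the scene. Friction and masses are not known exactly. Their poses are not given: they have to be found in the camera images.
- pot: White round lidded dip pot, 90 mm across (base 80 mm), 78 mm high to the lid's top, 0.35 to 0.65 kg, with a rigid arched steel handle over it. Origin: centre of its underside. The arch stands in the pot's own y-z plane; starts standing on the warmer.
- pot_handle (a point): Middle of the top bar of the pot's handle: a round bar 12 mm thick, straight for 60 mm along the pot's y axis, its centre 125 mm above the pot's underside and 47 mm above the lid.
- warmer: Fixed round steel table warmer, 110 mm across: flat top plate 60 mm above the table on three posts. Origin: centre of its underside, on the table.
- mat: Fixed round cork mat, 160 mm across, 4 mm thick, lying on the table. Origin: centre of its underside.
- rest: Fixed dark wooden tongs rest: base 130 x 110 mm, 5 mm thick, with two cross ribs, tops 22 mm above the table, 55 mm behind and 50 mm ahead of its centre (own x), each 10 mm thick, 110 mm long in y; room for fingers between them. Origin: centre of its underside. Points as the tongs lying on it do, within 3 degrees.
- tongs: Steel spring tongs, 90 g, 197 mm long, lying flat on the rest, the two arms side by side. Own x runs along them to the tips, y across, z up. Origin: the place to grip, midway between the arms, at mid-height of the 18 mm high arms (31 mm above the table at the start). The arms' outsides are flat for 30 mm either side of it along x. Width over both arms there: 59 mm at rest.
- tongs_tip (a point): Middle point between the tongs' two scooped jaws, 85 mm ahead of the tongs' origin along own x, same height. The jaws are 22 mm high, 31 mm long. Gap between them across y at the scoops' middle: 82 mm at rest, 65 mm with the arms squeezed to 50 mm at the origin, 45 mm squeezed to 40 mm; 10 to 12 mm less at the scoops' ends.
- tongs_left (a joint): Closing angle of the tongs' left arm (the right does the same): 0 at rest, open; 0.11 closed on the round roll; at most 0.17. The hinge is at the rear, 85 mm behind the origin. A spring opens them: squeezed at the origin to 50 mm about 6 N per finger, to 40 mm (jaws on the roll) about 13 N; at 50 mm they can be lifted and carried while still open.
- board: Fixed wooden serving board, 90 mm (own x) by 310 mm (own y), 20 mm thick, with the roll, the long roll and the crackers side by side along y, 105 mm apart, in any order. Origin: centre of its underside. Its own x points roughly away from the robot.
- roll: The small round bread roll: 42 mm across, 37 mm high, domed top, upright sides from 6 to 26 mm height, about 35 g. Origin: centre of its underside, on the board.
- long_roll: Bystander: long bread roll 76 x 36 mm, 28 mm high, lying across the board. Origin: centre of its underside.
- crackers: Bystander: stack of square crackers 48 x 48 mm, 24 mm high, on the board. Origin: centre of its underside.
- chip_bowl: Bystander: grey bowl of potato chips, 144 mm across, 62 mm high, beyond the work. Origin: centre of its underside.
Mind the look-alikes: they are no part of the job. Leave any pink or turquoise look-alike of the warmer alone.

How it is judged:
On the way, in this order (a step that is already met when the one before it is completed fails the run):
1. the pot stands upright on the cork mat and has been let go (horizontal distance between pot and mat below 0.042 m and height (world z) of pot below 0.008 m and angle between pot's own z axis and vertical below 0.1 rad and contact force between the fingers and pot below 0.1 N and linear speed of pot below 0.02 m/s), for 0.2 s.
2. the tongs are gripped and lifted off their rest (contact force between the fingers and tongs above 1 N and height (world z) of tongs above 0.045 m and contact force between tongs and rest below 0.05 N), for 0.1 s.
3. the round roll is lifted off the board in the tongs (contact force between tongs and roll above 0.5 N and height (world z) of roll above 0.04 m and contact force between roll and board below 0.05 N and contact force between the fingers and roll below 0.1 N), for 0.1 s.
At the end, for the whole second after the job is handed in: The roll is held still in the tongs, the tongs in the fingers, within 40 mm of the warmer's axis and 25 to 130 mm above its plate; roll and tongs touch neither warmer nor pot, no finger is on the roll; the pot stands upright on the mat, within 42 mm of its centre (horizontal distance between roll and warmer below 0.04 m and height (world z) of roll between 0.085 and 0.19 m and contact force between tongs and roll above 0.5 N and contact force between the fingers and tongs above 1 N and contact force between the fingers and roll below 0.1 N and contact force between each of roll, tongs and warmer below 0.05 N and contact force between each of roll, tongs and pot below 0.05 N and linear speed of roll below 0.03 m/s and horizontal distance between pot and mat below 0.042 m and height (world z) of pot below 0.008 m and angle between pot's own z axis and vertical below 0.1 rad); the arm keeps its last pose, push and grip.
It fails at once if the gripper's fingers touch the round roll (contact force between the fingers and roll above 0.5 N).
It fails at once if the pot is tipped over (angle between pot's own z axis and vertical above 0.7 rad).
It fails at once if the long roll, the crackers or the chip bowl is pushed away (distance of any of long_roll, crackers, chip_bowl from where it was at the start of the episode above 0.03 m).
It also fails if it takes over 61 s, if anything falls off the work surface, if the arm or the gripper's body presses on something with over 40 N, if the wrist force passes 120 N, or if a joint passes its speed limit or range.

ROBOT

A 7-joint arm with a two-finger parallel gripper is mounted at the origin on the work surface. World frame = base frame: x ahead of the robot, y to its left, z up, the work surface at z = 0. Lengths are in m, angles in rad, forces in N, time in s.
With the tool pointing down it reaches from about 0.425 to 0.875 m from the base axis. Payload 4.7 kg.
Tool frame: the origin (TCP) lies at the very end of the fingers, on their centre line; the grasp point (between the pads) lies 19 mm behind it; z points along the fingers, y is the line along which they close (so a half turn about z gives the same grasp; the last joint's range is limited). The gripper opens to 87 mm and grips with 3 to 60 N. Pads are 19 mm wide; open, the fingers measure 117 mm over their backs; the gripper's body (75 mm by 190 mm) begins 51 mm behind the grasp point.
Start: joints at [-1.312, 0.321, -0.07, 1.45, 0.023, 1.371, -0.057], TCP at [0.158, 0.631, 0.223] pointing down, gripper open.
Joint ranges: [-2.86, 2.86], [-0.3, 2.09], [-1.38, 1.24], [0.06, 2.45], [-1.56, 4.7], [0.09, 2.05], [-2.69, 2.69]. Speed limits (rad/s): [2.57, 2.57, 3.14, 3.14, 3.14, 3.14, 3.14].

INTERFACE

Orientations are given as [roll, pitch, yaw] about the fixed x, y, z axes, in that order (R = Rz(yaw) Ry(pitch) Rx(roll)).
In Python, from station import manip, claw, telemetry, eyes gives the robot as it stands. Calls block until the motion is done:
- manip.move_pose(position, orientation): joint-space move of the TCP to a pose.
- manip.move_straight(position, attitude=None, speed=0.15): straight line of the TCP; attitude=None keeps the orientation; speed is the mean speed in m/s.
- manip.move_joints(angles): joint-space move.
- claw.grip(opening, f_grip=None): finger opening in m; f_grip is the grip in N (None keeps the last); returns when the fingers have stopped.
- manip.pause(seconds).
- manip.inverse_kinematics(position, orientation): joint angles nearest the present ones, or None.
- telemetry.read_state(): the state.
- eyes.grab_frame(name): name is "side" or "top" or "wrist"; returns a dict with "image" (384x512x3 uint8, red, green, blue), "K" (3x3 intrinsics, pixels), "R" (3x3) and "t" (3): a world point X has camera coordinates R X + t. Camera axes: x right, y down, z forward; pixel columns grow to the right and rows downward; lengths in m; the calibration is good to about 2 mm. A picture is of the moment at which its call begins. There is no depth.
A pose or a line that the arm cannot do raises manip.PlanningError and nothing moves.
- manip.hand_in(): hands the job in; it is judged then, once.
The state is a dict: "time": time; "joint_pos": joint angles; "joint_vel": joint speeds; "joint_efforts": joint torques, N m; "tcp_pos": TCP position; "ee_rot": TCP orientation; "ft_force": force on the tool from outside, world axes, zero at the start; "ft_torque": the same for the moment, N m; "gripper_width": finger opening in m; "grip_force": force on a finger pad.
Only numpy, scipy, OpenCV 4.12 (cv2) and the standard library are available. Lean on these libraries where they do the work, as an engineer would, in place of code of your own. Each camera call takes 0.05 s, during which the arm holds its last target. There are 200 camera calls.

## Working session

There is one attempt and no reset: what is moved stays moved. The work goes in short steps, each a Python script; the robot and the scene stay as the last script left them, time stands still between calls to the robot, and variables do not carry over. Pictures are saved under pics/ and viewed, at most 13 in all, crops included, and the job is handed in when it is done.

```bash
mkdir -p pics; ls
python3 - <<'E'
from station import manip, claw, telemetry, eyes
import cv2,pickle,numpy as np
for n in ("top","side","wrist"):
    f=eyes.grab_frame(n); pickle.dump(f,open(f"pics/{n}0.pkl","wb"))
    cv2.imwrite(f"pics/{n}0.png",cv2.resize(f["image"][:,:,::-1],(800,600),interpolation=cv2.INTER_CUBIC))
    print(n,f["K"].round(1).tolist(),f["R"].round(4).tolist(),f["t"].round(4).tolist())
s=telemetry.read_state();print(s)
E
```

```text
pics
top [[491.0, 0.0, 260.2], [0.0, 491.0, 192.1], [0.0, 0.0, 1.0]] [[0.0304, -0.9995, 0.0014], [-0.997, -0.0304, -0.071], [0.0711, 0.0008, -0.9975]] [0.0835, 0.5447, 1.518]
side [[354.5, 0.0, 255.8], [0.0, 354.5, 187.5], [0.0, 0.0, 1.0]] [[0.9985, -0.0513, 0.017], [-0.0173, -0.6012, -0.7989], [0.0512, 0.7974, -0.6013]] [-0.5324, 0.1559, 1.1227]
wrist [[345.1, 0.0, 256.2], [0.0, 345.1, 196.1], [0.0, 0.0, 1.0]] [[0.2426, 0.9701, -0.0009], [0.9353, -0.2337, 0.2656], [0.2574, -0.0652, -0.9641]] [-0.6496, -0.0313, 0.3897]
{'time': 0.15, 'joint_pos': array([-1.31190514,  0.32166556, -0.07007176,  1.45142319,  0.0225949 ,
        1.37080307, -0.05687239]), 'joint_vel': array([-0.00075811, -0.00121471, -0.00031672, -0.00411218, -0.00032745,
        0.00016734,  0.002096  ]), 'joint_efforts': array([-9.69899593e-04, -4.91795862e+01, -4.05345038e-01, -3.12878752e+01,
       -6.41313940e-02,  4.03614377e-02,  1.18858648e-04]), 'tcp_pos': array([0.15747637, 0.63018828, 0.22169006]), 'ee_rot': array([-3.14008227e+00,  8.69672035e-05,  2.89684080e+00]), 'ft_force': array([ 0.52457098,  0.15502194, -1.50450178]), 'ft_torque': array([0.01273838, 0.00403983, 0.01181473]), 'grip_force': 0.0, 'gripper_width': 0.08735521920829352}
```

View pics/top0.png

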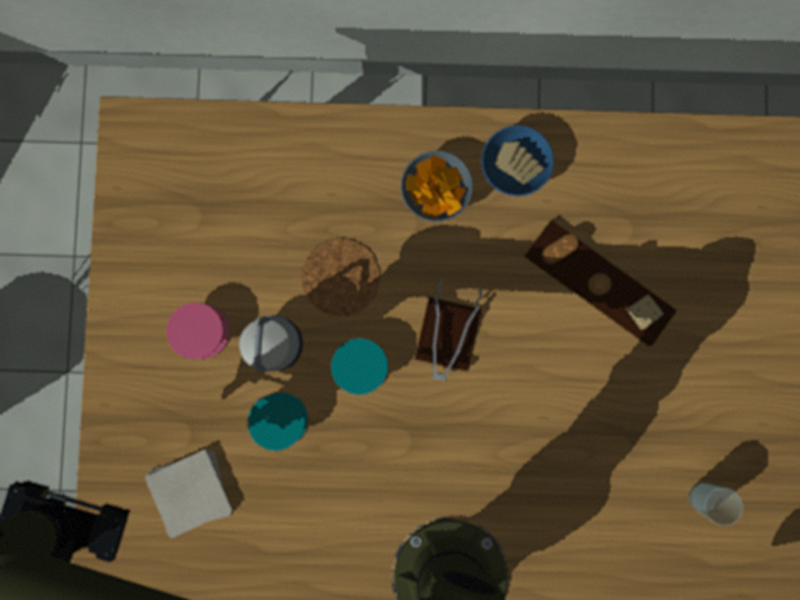

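View pics/side0.png

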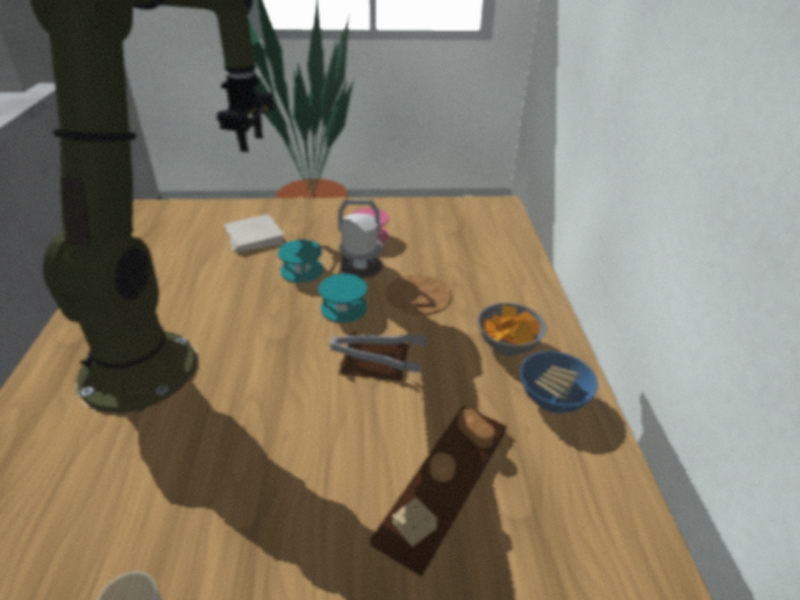

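Top view (800x600 scale): the pot stands on its dark warmer at (270,344). The pink (198,331) and turquoise (359,366), (278,421) ones are look-alikes. The mat is at (341,275), the tongs at (452,335) with tips up, the round roll at (599,284), the long roll at (560,248) and the crackers at (645,313). I'll enlarge to confirm and measure.

Run:
```python
import cv2,pickle,numpy as np
def crop(n,x0,x1,y0,y1,s,out):
    im=pickle.load(open(f"pics/{n}0.pkl","rb"))["image"][y0:y1,x0:x1,::-1]
    im=cv2.resize(im,None,fx=s,fy=s,interpolation=cv2.INTER_CUBIC)
    im=cv2.convertScaleAbs(im,alpha=1.6,beta=10)
    for x in range((x0+9)//10*10,x1,10):
        cv2.line(im,((x-x0)*s,0),((x-x0)*s,6),(255,255,255),1); cv2.putText(im,str(x),((x-x0)*s+2,14),0,.4,(255,255,255),1)
    for y in range((y0+9)//10*10,y1,10):
        cv2.line(im,(0,(y-y0)*s),(6,(y-y0)*s),(255,255,255),1); cv2.putText(im,str(y),(8,(y-y0)*s+5),0,.4,(255,255,255),1)
    return cv2.imwrite(out,im)
crop("top",140,250,145,245,6-0,"pics/pot.png")
crop("top",260,440,130,250,4,"pics/tb.png")
crop("side",205,295,120,200,7,"pics/spot.png")
```

```text
(no output)
```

View pics/pot.png

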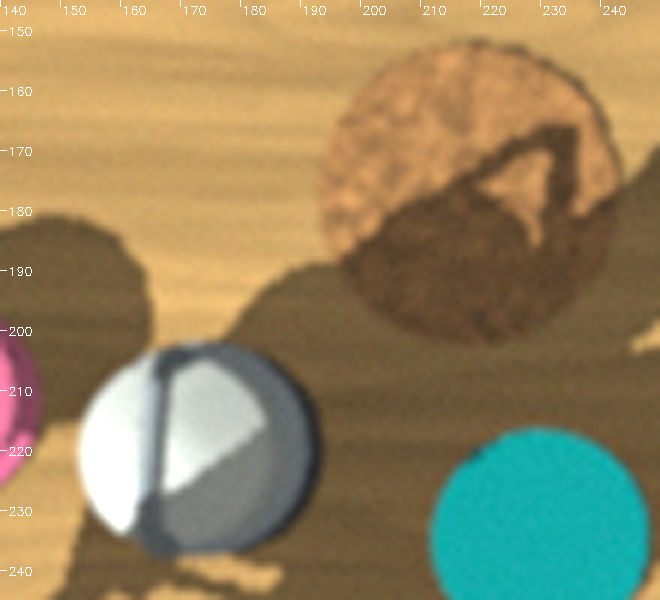

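View pics/tb.png

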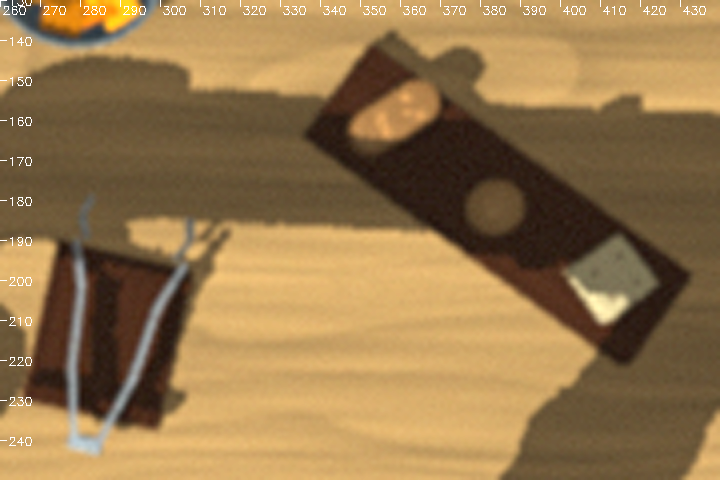

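View pics/spot.png

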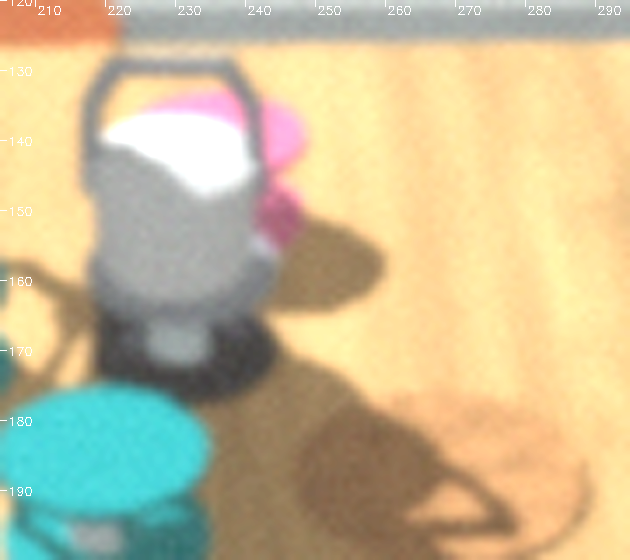

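The crops confirm the layout. The pot with its arch (bar about (167,207)–(165,227), top px) stands on the dark-grey steel warmer, whose plate outline is about (175,220). It is the only warmer that is neither pink nor turquoise. The mat is at (218,177), the tongs' hinge at (281,241), jaws at (280,184) and (307,190), and the round roll at (380,182).

```bash
cat > h.py <<'E'
import pickle,numpy as np,cv2
def ray(f,p):
    d=f["R"].T@np.linalg.solve(f["K"],[p[0],p[1],1.]); return -f["R"].T@f["t"],d
def at(f,p,z):
    c,d=ray(f,p); return c+d*(z-c[2])/d[2]
def proj(f,X):
    u=f["K"]@(f["R"]@np.asarray(X,float)+f["t"]); return u[:2]/u[2]
def tri(f,p,g,q):
    (a,d),(b,e)=ray(f,p),ray(g,q); s=np.linalg.lstsq(np.c_[d,-e],b-a,rcond=None)[0]
    return (a+s[0]*d+b+s[1]*e)/2
E
python3 - <<'E'
from h import *
T=pickle.load(open("pics/top0.pkl","rb"));S=pickle.load(open("pics/side0.pkl","rb"))
np.set_printoptions(precision=4,suppress=True)
print("handle tri",tri(T,(165.8,218),S,(228.6,129.5)))
print("bar ends",at(T,(167,207),.191),at(T,(164.8,226),.191), "mid",at(T,(165.9,218),.191))
print("side bar ends",at(S,(221,129.3),.185),at(S,(236.5,129.3),.185))
w=at(T,(174.9,219.7),.06);print("warmer",w)
print("rim circ",at(T,(172,220),.1))
print("mat",at(T,(217.8,176.9),.004))
h=at(T,(280.8,240.5),.04);j=at(T,(293.7,187),.042);print("hinge",h,"jaw",j,"mid",(h+j)/2,np.linalg.norm(j-h),np.degrees(np.arctan2(*(j-h)[[1,0]])))
r=np.array([at(T,p,z) for p,z in [((274,190),.005),((308,197),.005),((300,237),.005),((267,231),.005)]])
print("rest",r.mean(0),[np.degrees(np.arctan2(*(r[a]-r[b])[[1,0]])) for a,b in((0,3),(1,2),(0,1),(3,2))])
b=np.array([at(T,p,.02) for p in [(355,139),(432,198),(416,221),(336,163)]])
print("board",b.mean(0),[np.degrees(np.arctan2(*(b[a]-c)[[1,0]])) for a,c in((0,b[1]),(3,b[2]),(0,b[3]))],b)
print("roll",at(T,(380.2,181.8),.045),"side",at(S,(282.5,299),.045))
E
```

```text
handle tri [0.4484 0.36   0.1854]
bar ends [0.4803 0.3569 0.191 ] [0.4276 0.3607 0.191 ] mid [0.4497 0.3587 0.191 ]
side bar ends [0.4187 0.3627 0.185 ] [0.4764 0.3616 0.185 ]
warmer [0.4471 0.3561 0.06  ]
rim circ [0.4455 0.3578 0.1   ]
mat [0.5871 0.2357 0.004 ]
hinge [0.3935 0.0322 0.04  ] jaw [ 0.5591 -0.003   0.042 ] mid [0.4763 0.0146 0.041 ] 0.1693463153566281 -12.005034545070941
rest [0.4772 0.0127 0.005 ] [np.float64(-8.034044968102515), np.float64(-9.932609608089273), np.float64(80.07518898447793), np.float64(81.46368944297495)]
board [ 0.5913 -0.2889  0.02  ] [np.float64(53.714361748375104), np.float64(55.40599634631893), np.float64(-36.82812555663781)] [[ 0.7187 -0.1939  0.02  ]
 [ 0.5396 -0.4378  0.02  ]
 [ 0.4662 -0.3883  0.02  ]
 [ 0.6407 -0.1355  0.02  ]]
roll [ 0.5831 -0.269   0.045 ] side [ 0.5854 -0.2866  0.045 ]
```

Run:
```python
from station import manip, claw, telemetry, eyes
from h import *
import math
np.set_printoptions(precision=3,suppress=True)
P=math.pi
def st(m=""):
    s=telemetry.read_state();print(m,round(s['time'],2),s['tcp_pos'],s['ee_rot'],s['ft_force'],round(s['gripper_width'],4),round(s['grip_force'],1))
o=[P,0,P-0.035]
for n,p,a in(("pot",[.4485,.3595,.166],o),("mat",[.587,.236,.11],o)):print(n,manip.inverse_kinematics(p,a))
manip.move_pose([.4485,.3595,.25],o);st()
f=eyes.grab_frame("wrist");pickle.dump(f,open("pics/w1.pkl","wb"));cv2.imwrite("pics/w1.png",f["image"][:,:,::-1])
manip.move_straight([.4485,.3595,.166]);st()
claw.grip(0.0,40);st("grip")
manip.move_straight([.4485,.3595,.20]);st("lift")
manip.move_straight([.4485,.3595,.23]);st()
```

```text
pot [-0.822  0.195  0.114  1.723 -0.023  1.225  0.833]
mat [-0.665  0.365  0.298  1.643 -0.115  1.151  1.197]
 1.62 [0.447 0.361 0.25 ] [ 3.141 -0.001  3.109] [-0.159 -0.257 -0.319] 0.0871 0.0
 2.38 [0.449 0.36  0.167] [3.141 0.001 3.107] [-0.285 -0.34   0.456] 0.0869 0.0
grip 3.6 [0.449 0.36  0.166] [3.14  0.001 3.107] [-0.417  2.154  1.281] 0.0107 39.9
lift 3.98 [0.449 0.359 0.199] [-3.141 -0.     3.106] [-0.59   0.322 -6.484] 0.0105 40.1
 4.33 [0.449 0.359 0.229] [3.141 0.001 3.107] [ 0.629 -0.673 -5.504] 0.0107 40.1
```

Pot is lifted and gripped; place it on the mat.

```bash
cat >> h.py <<'E'
np.set_printoptions(precision=3,suppress=True)
from station import manip, claw, telemetry, eyes
P=np.pi
def st(m=""):
    s=telemetry.read_state();print(m,round(s['time'],2),s['tcp_pos'],s['ee_rot'],s['ft_force'],round(s['gripper_width'],4),round(s['grip_force'],1));return s
def grab(n,k):
    f=eyes.grab_frame(n);pickle.dump(f,open(f"pics/{k}.pkl","wb"));return f
E
python3 - <<'E'
from h import *
manip.move_straight([.587,.236,.23],speed=.2)
manip.move_straight([.587,.236,.118],speed=.12);st()
z=.118
while z>.104:
    z-=.002; manip.move_straight([.587,.236,z],speed=.04)
    s=telemetry.read_state()
    if s['ft_force'][2]>-2: break
st("down")
claw.grip(.087);st("rel")
manip.move_straight([.587,.236,.24],speed=.2)
o=[P,0,P-.19]
print(manip.inverse_kinematics([.4765,.0135,.2],o),manip.inverse_kinematics([.4765,.0135,.2],[P,0,-.19]),manip.inverse_kinematics([.52,-.21,.1],[P,0,-.64+P/2]),manip.inverse_kinematics([.52,-.21,.1],[P,0,-.64-P/2]))
E
```

```text
6.48 [0.588 0.236 0.119] [3.141 0.002 3.107] [-0.315 -0.755 -6.014] 0.0108 40.1
down 7.73 [0.588 0.237 0.11 ] [3.139 0.003 3.107] [-0.265  1.533  4.683] 0.0109 40.1
rel 9.12 [0.587 0.236 0.108] [-3.142 -0.     3.107] [0.571 0.484 0.186] 0.0869 0.0
[-0.467 -0.049  0.374  1.909  0.019  1.278  1.282] [ 1.184  0.001 -1.246  1.864  0.001  1.277 -1.823] [-0.279  0.269  0.707  1.845 -0.195  1.098 -0.139] [ 1.036  0.329 -0.814  1.8    0.263  1.125  2.635]
```

Run:
```python
from h import *
manip.move_pose([.52,-.20,.26],[P,0,P-.64]);st()
f=grab("wrist","w3");g=grab("top","t3");
c=cv2.resize(g["image"][130:250,140:260],(400,400));w=cv2.resize(f["image"],(800,600))
print("roll proj",proj(f,[.583,-.27,.04])*1.5625)
manip.move_pose([.4765,.0135,.26],[P,0,P-.19]);st()
f=grab("wrist","w2")
cv2.imwrite("pics/w3.png",w[:,:,::-1]);
x=cv2.resize(f["image"],(800,600)); 
cv2.imwrite("pics/w2.png",x[:,:,::-1]);cv2.imwrite("pics/t3.png",c[:,:,::-1])
print(manip.inverse_kinematics([.4765,.0135,.013],[P,0,P-.19]),manip.inverse_kinematics([.515,-.222,.02],[P,0,P-.64]),manip.inverse_kinematics([.38,.305,.12],[P,0,P+.67]),manip.inverse_kinematics([.362,.3565,.12],[P,0,P]))
```

```text
11.56 [ 0.521 -0.198  0.26 ] [ 3.141 -0.     2.505] [ 0.004 -0.016  0.282] 0.0872 0.0
roll proj [372.186 383.493]
 12.53 [0.477 0.012 0.26 ] [-3.141  0.001  2.949] [ 0.771 -0.441  0.231] 0.0869 0.0
[-0.546  0.186  0.497  2.105 -0.115  0.876  1.399] [-0.285  0.404  0.763  1.909 -0.337  0.961  1.565] [-0.891  0.053  0.165  1.979 -0.01   1.11   1.519] [-0.902  0.098  0.076  1.93  -0.008  1.114  0.748]
```

View pics/w2.png

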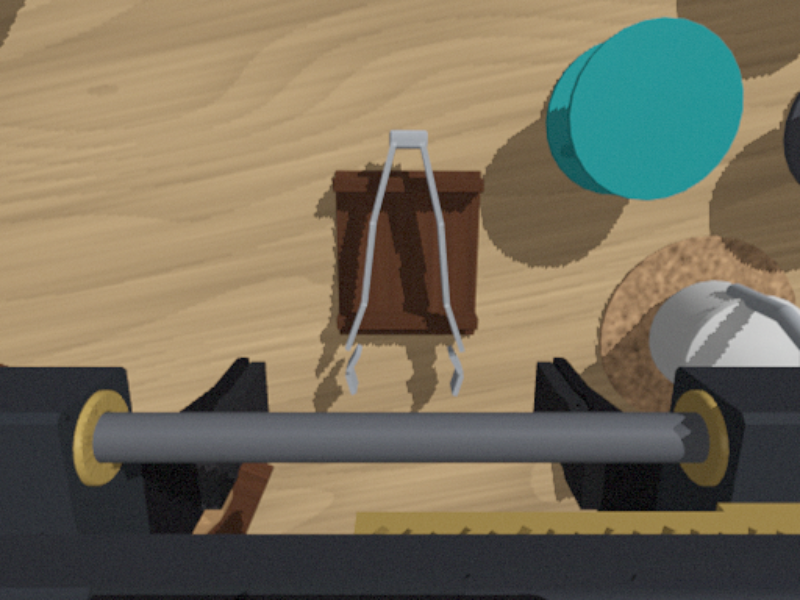

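View pics/w3.png

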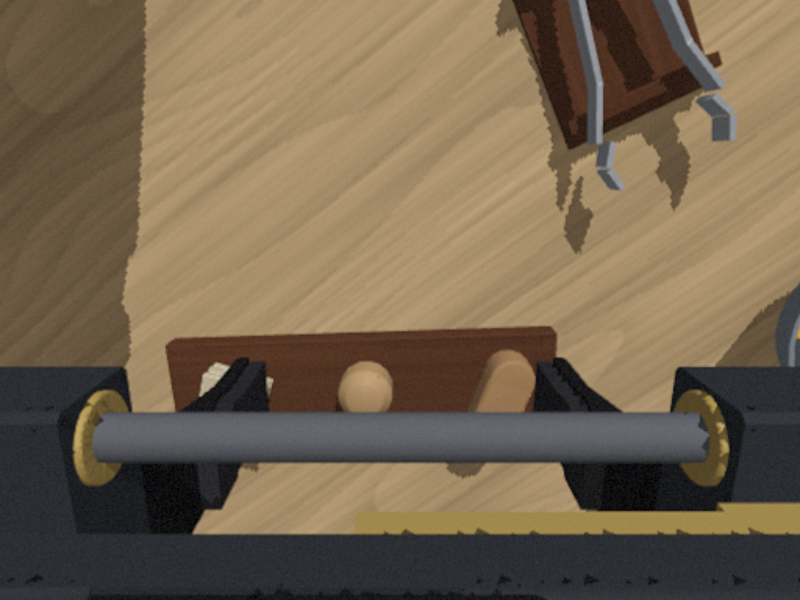

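w2 shows the tongs pointing down the image: rear (408,140), jaws (352,370) and (457,370), arms at (368,265) and (444,265). The pot stands on the mat at right. w3 shows the round roll at (366,390) between the crackers (235,385) and the long roll (503,385).

Run:
```python
from h import *
k=1/1.5625
F=pickle.load(open("pics/w2.pkl","rb"));G=pickle.load(open("pics/w3.pkl","rb"));T=pickle.load(open("pics/t3.pkl","rb"))
p=lambda f,x,y,z:at(f,(x*k,y*k),z)
h=p(F,408,140,.04);j=p(F,404.5,370,.042);m=(p(F,368,265,.04)+p(F,444,265,.04))/2
print("hinge",h,"jaw",j,"mid",m,np.linalg.norm(h-j),np.arctan2(*(j-h)[[1,0]]))
r=p(F,336,172,.022),p(F,482,172,.022),p(F,474,333,.022),p(F,340,333,.022)
print("rest",np.mean(r,0),[np.arctan2(*d[[1,0]]) for d in(r[3]-r[0],r[2]-r[1])])
print("roll",p(G,366,390,.04),"edge dir",np.arctan2(*(p(G,552,328,.02)-p(G,168,341,.02))[[1,0]])-P/2)
t=tri(T,(380.2,181.8),G,(366*k,390*k));print("tri",t)
print("T proj roll",proj(T,[.583,-.27,.04]))
```

```text
hinge [0.395 0.033 0.04 ] jaw [ 0.558 -0.     0.042] mid [0.479 0.016 0.04 ] 0.1662592476992248 -0.20534041307426712
rest [0.476 0.018 0.022] [np.float64(-0.19922428262503247), np.float64(-0.20390703094059684)]
roll [ 0.584 -0.277  0.04 ] edge dir -0.601420908214172
tri [ 0.581 -0.27   0.052]
T proj roll [380.11  181.978]
```

View pics/t3.png

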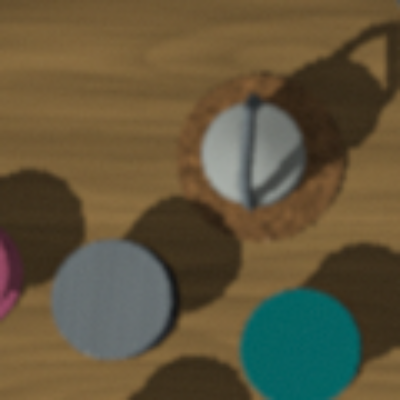

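Run:
```python
from h import *
o=[P,0,P-.205]; x,y=.4775,.0155
manip.move_pose([x,y,.10],o)
manip.move_straight([x,y,.013],o,speed=.12);st("down")
claw.grip(.050,20);st("grip")
manip.move_straight([x,y,.04],speed=.08);st("lift")
manip.move_straight([x,y,.12],speed=.12);manip.pause(.15);st("lift")
a=-.60;c=np.array([.5835,-.273])-.085*np.array([np.cos(a),np.sin(a)]);print(c)
manip.move_pose([*c,.12],[P,0,P+a]);s=st("over")
f=grab("wrist","w4");g=grab("top","t4")
def tip(z):
    return [*(s['tcp_pos'][:2]+.085*np.array([np.cos(a),np.sin(a)])),z]
print("expected tip px wrist",proj(f,tip(s['tcp_pos'][2]+.019))*1.5625,"top",proj(g,tip(s['tcp_pos'][2]+.019)), "roll",proj(g,[.5835,-.273,.04]))
w=cv2.resize(f["image"],(512,384))[100:300];c=cv2.resize(g["image"][150:230,310:420],None,fx=4.6,fy=4.6,interpolation=cv2.INTER_CUBIC)
c=cv2.convertScaleAbs(c,alpha=1.6)
m=np.zeros((200+c.shape[0],512,3),np.uint8);m[:200]=w;m[200:,:c.shape[1]]=c[:,:512]
cv2.imwrite("pics/m4.png",m[:,:,::-1])
```

```text
down 14.14 [0.478 0.016 0.014] [3.141 0.002 2.937] [0.16  0.089 0.809] 0.087 0.0
grip 15.03 [0.478 0.016 0.013] [3.141 0.    2.937] [ 0.445 -0.767  1.798] 0.0502 6.4
lift 15.52 [0.478 0.016 0.04 ] [3.141 0.    2.937] [-0.494  0.257 -1.607] 0.0503 5.8
lift 16.48 [0.477 0.015 0.119] [-3.141 -0.002  2.937] [ 0.345 -0.01  -1.439] 0.05 5.8
[ 0.513 -0.225]
over 17.44 [ 0.514 -0.223  0.12 ] [ 3.14  -0.002  2.545] [-0.495  0.246 -0.622] 0.0499 5.8
expected tip px wrist [399.751 650.538] top [388.626 178.569] roll [381.082 181.846]
```

View pics/m4.png

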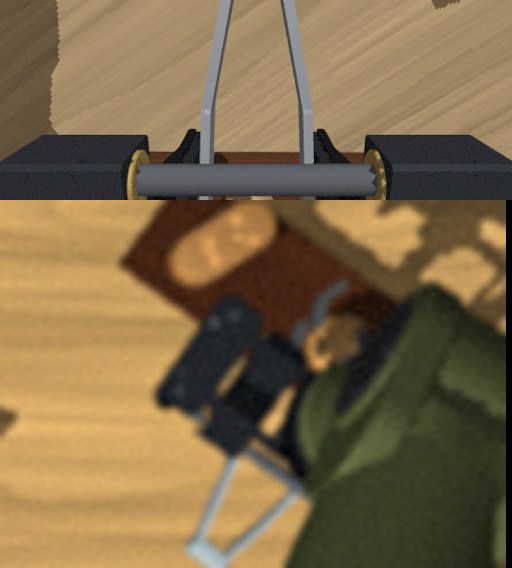

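The tongs sit straight in the fingers (arms symmetric about column 256), with the left jaw near its expected place at top px (380,173). The top view of the roll is partly blocked, so I'll go just above it and check from the side.

Run:
```python
from h import *
a=-.60;u=np.array([np.cos(a),np.sin(a)]);c=np.array([.5835,-.274])-.085*u
manip.move_straight([*c,.055],[P,0,P+a],speed=.12);s=st()
g=grab("side","s5")
x0,y0,x1,y1=230,240,340,330
m=cv2.convertScaleAbs(cv2.resize(g["image"][y0:y1,x0:x1],None,fx=6,fy=6,interpolation=cv2.INTER_CUBIC),alpha=1.5)
Z=s['tcp_pos'][2]+.019;t=s['tcp_pos'][:2]+.085*u
n=np.array([-u[1],u[0]])
for q,l in(([*t,Z],"tip"),([*(t+.0325*n),Z],"L"),([*(t-.0325*n),Z],"R"),([.5835,-.274,.04],"roll")):print(l,(proj(g,q)-[x0,y0])*6)
cv2.imwrite("pics/s5.png",m[:,:,::-1])
```

```text
18.23 [ 0.514 -0.226  0.055] [3.141 0.001 2.542] [ 0.626  0.333 -0.723] 0.0499 5.8
tip [312.576 285.715]
L [348.251 232.644]
R [275.064 341.52 ]
roll [306.628 336.258]
```

View pics/s5.png

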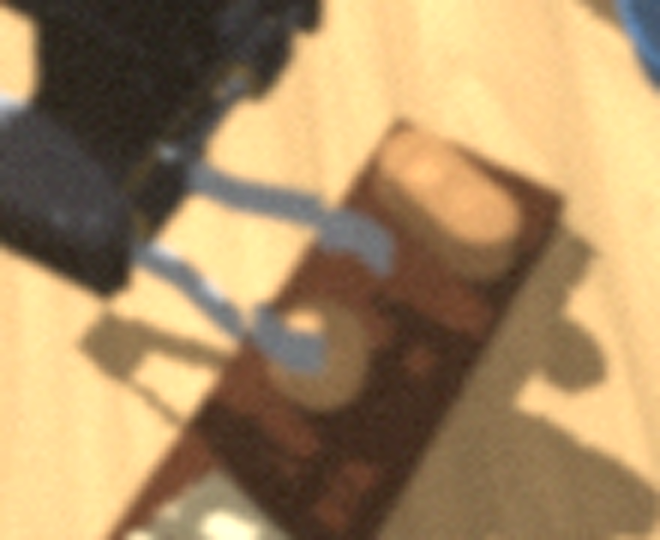

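Run:
```python
from h import *
from scipy.optimize import least_squares
S,T,G=[pickle.load(open(f"pics/{n}.pkl","rb")) for n in("s5","top0","w3")]
th=np.linspace(0,2*P,60)
M=np.vstack([np.c_[r*np.cos(th),r*np.sin(th),0*th+z+.02] for r,z in((.018,.0),(.021,.006),(.021,.026),(.017,.033),(.008,.037))])
def ext(f,c):
    q=np.array([proj(f,m+[c[0],c[1],0]) for m in M]);return np.r_[q.min(0),q.max(0)] #l,t,r,b
for n,f,o,idx in(("side",S,np.array([230+270/6,0,230+372/6,240+412/6]),[0,2,3]),("side-corr",S,np.array([230+270/6-1.4,0,230+372/6-1.4,240+412/6-.7]),[0,2,3]),("top",T,np.array([372.5,174,387.5,189]),[0,1,2,3]),("wrist",G,np.array([339,361,393,0])/1.5625,[0,1,2])):
    r=least_squares(lambda c:(ext(f,c)-o)[idx],[.583,-.273]);print(n,r.x,r.fun,"lateral",r.x@[.565,.825],"along",r.x@[.825,-.565])
```

```text
side [ 0.589 -0.28 ] [ 0.049 -0.049  0.002] lateral 0.10207706311176773 along 0.644068153805602
side-corr [ 0.586 -0.278] [ 0.074 -0.073  0.003] lateral 0.101972964032012 along 0.6400652579485087
top [ 0.585 -0.27 ] [-0.054  0.461  0.053 -0.466] lateral 0.10725271602362765 along 0.6352388630932733
wrist [ 0.587 -0.278] [-0.549  0.017  0.575] lateral 0.10178091850251664 along 0.6414320233045059
```

Run:
```python
from h import *
a=-.60;u=np.array([np.cos(a),np.sin(a)]);c=np.array([.586,-.2765])-.085*u;o=[P,0,P+a]
manip.move_straight([*c,.055],o,speed=.1)
for z in(.043,.031,.020):
    manip.move_straight([*c,z],o,speed=.08);s=st()
    if abs(s['ft_force']).max()>6: print("contact?");break
else:
    for w in(.046,.043,.041,.039,.037):
        claw.grip(w,28);s=st(w)
        if s['grip_force']>24:break
    g=grab("side","s6");x0,y0,x1,y1=230,240,340,330
    cv2.imwrite("pics/s6.png",cv2.convertScaleAbs(cv2.resize(g["image"][y0:y1,x0:x1],None,fx=6,fy=6,interpolation=cv2.INTER_CUBIC),alpha=1.5)[:,:,::-1])
```

```text
18.83 [ 0.515 -0.228  0.042] [-3.141 -0.002  2.542] [ 0.202 -0.053 -0.884] 0.05 5.8
 19.13 [ 0.515 -0.228  0.03 ] [-3.141 -0.002  2.542] [-0.59  -0.297 -1.677] 0.05 5.8
 19.42 [ 0.515 -0.228  0.019] [-3.141 -0.001  2.542] [-0.247  0.401 -0.903] 0.0503 5.8
0.046 19.8 [ 0.516 -0.229  0.02 ] [3.141 0.    2.542] [-0.146  0.15  -0.332] 0.0465 8.1
0.043 20.15 [ 0.516 -0.228  0.02 ] [3.142 0.    2.542] [-0.125 -0.033 -1.088] 0.0432 9.9
0.041 20.46 [ 0.516 -0.229  0.02 ] [-3.142  0.     2.541] [-0.327 -0.659 -1.079] 0.0412 11.5
0.039 20.76 [ 0.516 -0.229  0.02 ] [-3.142  0.     2.542] [-0.563 -0.276 -0.609] 0.0394 13.7
0.037 20.98 [ 0.516 -0.229  0.02 ] [3.142 0.    2.542] [ 0.335 -0.077 -1.057] 0.0388 28.0
```

Run:
```python
from h import *
manip.move_straight([.5155,-.2285,.06],speed=.08);manip.pause(.2);st("lift")
manip.move_straight([.5155,-.2285,.22],speed=.15);st()
b=.67;u=np.array([np.cos(b),np.sin(b)]);c=np.array([.447,.359])-.085*u;o=[P,0,P+b]
via=np.array([.44,.05])
manip.move_pose([*via,.22],[P,0,P]);st()
manip.move_pose([*c,.22],o);st()
manip.move_straight([*c,.12],o,speed=.1);manip.pause(.5);st("end")
g=grab("side","s7");t=grab("top","t7")
A=cv2.resize(g["image"][100:210,190:300],(440,440),interpolation=cv2.INTER_CUBIC);B=cv2.resize(t["image"][150:260,140:230],(360,440),interpolation=cv2.INTER_CUBIC)
cv2.imwrite("pics/e7.png",cv2.convertScaleAbs(np.hstack([A,B]),alpha=1.5)[:,:,::-1])
```

```text
lift 21.88 [ 0.515 -0.228  0.059] [-3.141 -0.001  2.542] [ 0.184  0.632 -1.614] 0.0395 28.0
 23.09 [ 0.515 -0.228  0.219] [-3.141 -0.002  2.542] [-0.858  0.164 -1.19 ] 0.0389 28.0
 24.2 [0.441 0.049 0.22 ] [-3.141  0.     3.139] [ 0.135 -0.072 -1.331] 0.0392 28.0
 25.23 [0.382 0.304 0.22 ] [-3.14  -0.    -2.476] [ 0.833  0.05  -1.174] 0.0391 28.0
end 26.88 [0.38  0.306 0.12 ] [ 3.142  0.    -2.472] [ 0.486  1.221 -1.232] 0.0391 28.0
```

View pics/e7.png

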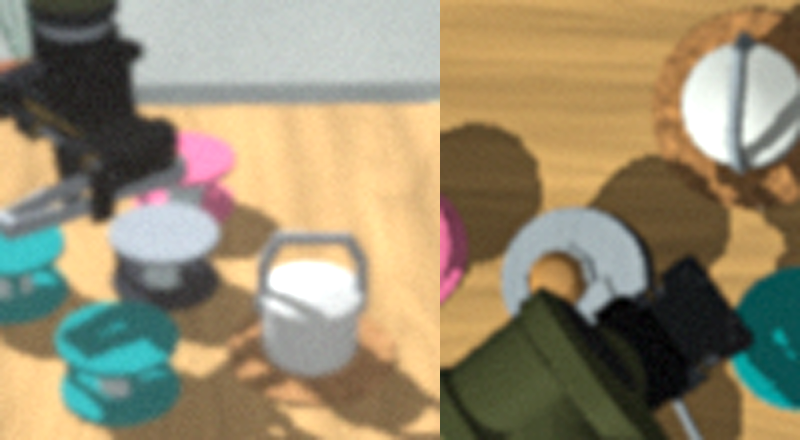

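The picture shows the roll at about (557,277), held in the tongs over the middle of the grey warmer, with the pot upright on the mat at (740,105). I'm handing it in.

Run:
```python
from h import *
print(proj(pickle.load(open("pics/t7.pkl","rb")),[.447,.359,.14]))
print(manip.hand_in());st()
```

```text
[169.115 219.277]
the job is handed in; nothing more can be done
None
the job is handed in; nothing more can be done
```

The job is handed in at about 27 s: the pot stands upright on the cork mat, and the closed tongs hold the round roll about 6 cm above the middle of the warmer; no verdict came back.

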